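# Tip two lens crates over and push the stamped one to the dispatch line

### The arm

A 7-joint arm with a two-finger parallel gripper is mounted at the origin on the work surface. World frame = base frame: x ahead of the robot, y to its left, z up, the work surface at z = 0. Lengths are in m, angles in rad, forces in N, time in s.
With the tool pointing down it reaches from about 0.425 to 0.875 m from the base axis. Payload 8.4 kg.
Tool frame: the origin (TCP) lies between the finger pads; the fingertips stand nose_length ahead of it and the grasp point (between the pads) lies 6 mm ahead of it (nose_length is the distance from the TCP to the fingertips, in m); z points along the fingers, y is the line along which they close (so a half turn about z gives the same grasp; the last joint's range is limited). The gripper opens to 87 mm and grips with 3 to 60 N. Pads are 19 mm wide; open, the fingers measure 117 mm over their backs; the gripper's body (75 mm by 190 mm) begins 51 mm behind the grasp point.
Start: joints at [-1.29, 0.333, 0.04, 1.465, -0.013, 1.343, -0.059], TCP at [0.241, 0.604, 0.248] pointing down, gripper open.
Joint ranges: [-2.58, 2.58], [-0.38, 2.09], [-1.3, 1.39], [0.25, 2.4], [-1.5, 4.64], [0.08, 2.09], [-2.65, 2.65]. Speed limits (rad/s): [2.22, 2.22, 2.79, 2.79, 3.14, 3.14, 3.14].

### API

Orientations are given as a unit quaternion [x, y, z, w].
In Python, from station import * gives the robot as it stands. The module is installed in compiled form; this text tells all that it offers.
- The arm moves only by the tool carry_out, never from a script. Its argument "rows" is one flat list of numbers, 5 for each row, row after row: the shift along the world's x, y, z in units of 40 mm (1.0 is 40 mm), then the turn about the world's z in units of 5 degrees (1.0 is 5 degrees), then the opening in per cent of the stroke, from 0 (shut) to 100 (fully open). In form: [x, y, z, yaw, claw, x, y, z, yaw, claw, ...]. A call has 1 to 5 rows; each row shifts and turns the commanded pose from where the row before left it; what a row does not reach is not made up. A row lasts 1/12 s, in which the tool goes at most 41.7 mm and 7.16 degrees, less where a joint would pass 70% of its speed; a pose out of reach is approached as far as the arm can. A call is refused whole if a number of a shift passes 1 or a number of a turn 1, either way. A call with a gripper value outside its range is refused whole. The fingers move at their own pace and stop on an object; "force" is the grip in N (left out, the last holds). Time passes only in rows, so rows that do not move let the fingers close. It gives the time, the measured TCP pose, the force, the opening and the grip force at its end, in the units of the state.
- observe(): the state, without advancing time (a new reading comes with each control period).
- capture(name): name is "scene" or "top"; returns a dict with "frame" (420x560x3 uint8, red, green, blue), "fx", "fy", "cx", "cy" (pixels), "D" ([k1, k2, p1, p2, k3] as OpenCV has them; the pictures are not rectified), "rvec" (rotation vector, rad) and "tvec" (3), from world to camera coordinates, as OpenCV has them. Camera axes: x right, y down, z forward; pixel columns grow to the right and rows downward; lengths in m; the calibration is good to about 2 mm. A picture is of the moment at which its call begins. There is no depth.
- hand_in(): hands the job in; it is judged then, once.
Trained networks look in a picture, given as the dict that the camera call returned (one of the last four; its "shot" number tells which), for a name from the list of things; names that differ only in an ending like _2 or _b are one class to them, and where a whole thing is asked for, a point or a joint stands for the part that bears it (a point fixed in the world has none). Each returns a list of dicts, best first, with "confidence" (0 to 1); they miss things now and then, are a little off and sometimes report something else, mostly with a low value. They report only what shows in the picture. A call takes as long as a camera call.
- trace(picture, label): "mask" (420x560 bool, what is visible of it) and "xy" ([column, row] in pixels, amid what is visible of it).
The state is a dict: "clock": time; "qpos": joint angles; "joint_velocities": joint speeds; "joint_efforts": joint torques, N m; "ee_pos": TCP position; "eef_rot": TCP orientation; "wrist_force": force on the tool from outside, world axes, zero at the start; "wrist_torque": the same for the moment, N m; "gripper_width": finger opening in m; "gripper_force": force on a finger pad.
Only numpy, scipy, OpenCV 4.12 (cv2) and the standard library are available. Lean on these libraries where they do the work, as an engineer would, in place of code of your own. Each camera call takes 0.05 s, during which the arm holds its last target. There are 200 camera calls.

### The job

Two empty grey crates stand on the optical table and one of them carries a stamp underneath: with the fingertips, tip both of them over towards the robot so that each lies on its slanted front with its underside showing. Then push the stamped one, lying as it is, away from the robot until its far lower edge rests on the black dispatch line. Leave the other crate lying where it was tipped, grasp or lift nothing, and do not disturb the things around them.

Things in the scene. Friction and masses are not known exactly. Their poses are not given: they have to be found in the camera images.
- crate_p: one of two like grey open crates, empty, 0.25-0.37 kg, 4 mm walls, at first upright. Own frame: origin at the centre of the underside, z up, x away from the robot (within 0.2 rad). Base 80 mm (x) by 100 mm (y), height 120 mm, sides upright; back upright at x = +40 mm; front slants from x = -40 mm at the foot to -10 mm at the top. Tipped, it lies on the slanted front, turned 1.82 rad, mouth to the robot, underside facing away
- crate_p_heel (a point): middle of the foot of the slanted front of crate_p, at x = -40 mm, z = 0 in its frame; the crate tips about this edge and falls over by itself past about 0.8 rad; once it lies, this is its far lower edge, on the table, and the crate reaches 124 mm from it towards the robot
- crate_p_back_rim (a point): middle of the upper edge of the upright back of crate_p, outer face, x = +40 mm, z = 120 mm in its frame; pressed towards the robot within 30 mm below this edge the crate tips rather than slides; once it lies, this is the upper edge of the mouth, facing the robot, 49 mm above the table
- crate_q: one of two like grey open crates, empty, 0.25-0.37 kg, 4 mm walls, at first upright. Own frame: origin at the centre of the underside, z up, x away from the robot (within 0.2 rad). Base 80 mm (x) by 100 mm (y), height 120 mm, sides upright; back upright at x = +40 mm; front slants from x = -40 mm at the foot to -10 mm at the top. Tipped, it lies on the slanted front, turned 1.82 rad, mouth to the robot, underside facing away
- crate_q_heel (a point): middle of the foot of the slanted front of crate_q, at x = -40 mm, z = 0 in its frame; the crate tips about this edge and falls over by itself past about 0.8 rad; once it lies, this is its far lower edge, on the table, and the crate reaches 124 mm from it towards the robot
- crate_q_back_rim (a point): middle of the upper edge of the upright back of crate_q, outer face, x = +40 mm, z = 120 mm in its frame; pressed towards the robot within 30 mm below this edge the crate tips rather than slides; once it lies, this is the upper edge of the mouth, facing the robot, 49 mm above the table
- stamp (a point): centre of the stamp, a pale ring 60 mm across with a disc and a bar in it, on the underside of one of the two crates (the one that must go to the line), 3 mm inside its foot; hidden while the crate stands; the other crate's underside is bare
- line: the dispatch line: a strip of black tape, flat on the table, 30 mm wide (its x, pointing away from the robot, within 0.1 rad) and 700 mm long (its y, to the left), beyond the crates; origin at its centre
- objective: microscope objective, steel, standing, 30 mm across, 50 mm tall, between the two crates; origin at the centre of its foot; not part of the job
- lens_tube: black lens tube, standing, 31 mm across, 70 mm tall, nearer the robot on the middle of the table; origin at the centre of its foot; not part of the job
- oil_bottle: small amber bottle, standing, 30 mm across, 60 mm tall, left of the crates; origin at the centre of its foot; not part of the job
- slide_box: closed flat slide box 85 x 100 x 32 mm, front right; origin at the centre of its underside; not part of the job
- driver: screwdriver 160 mm long, lying at the right of the crates; origin under its middle; not part of the job
- post_clamp: black block 40 x 30 x 30 mm with a steel post 12.6 mm thick up to 105 mm, beyond the dispatch line; origin at the centre of its underside; not part of the job
- retainer: aluminium ring lying flat, 50 mm across, 12 mm tall, front left; origin at the centre of its underside; not part of the job

How it is judged:
By the outcome, as a careful person would: the job done as asked, in the order asked, and still so for the second after the job is handed in, with the robot touching nothing.
It also fails if it takes over 66 s, if anything falls off the work surface, if the arm or the gripper's body presses on something with over 40 N, if the wrist force passes 120 N, or if a joint passes its speed limit or range.

## Working session

There is one attempt and no reset: what is moved stays moved. The work goes in short steps, Python scripts to look and compute and a tool call to move; the robot and the scene stay as the last step left them, time stands still between calls to the robot, and variables do not carry over. Pictures are saved under pics/ and viewed, at most 10 in all, crops included, and the job is handed in when it is done.

Besides the shell and the picture viewer there is one more tool, called after "Call:" as name(argument=value, ...) on one line, values as JSON. carry_out: Moves the arm, as the interface text tells. Its arguments: {"type":"object","properties":{"rows":{"type":"array"},"force":{"type":"number"}},"required":["rows"]}

```bash
mkdir -p pics; cat > h.py <<'E'
from station import *
import numpy as np, cv2
def proj(c,P):
    K=np.array([[c['fx'],0,c['cx']],[0,c['fy'],c['cy']],[0,0,1.]])
    return cv2.projectPoints(np.array(P,float).reshape(-1,1,3),np.array(c['rvec'],float),np.array(c['tvec'],float),K,np.array(c['D'],float))[0].reshape(-1,2)
def back(c,uv,z):
    K=np.array([[c['fx'],0,c['cx']],[0,c['fy'],c['cy']],[0,0,1.]])
    n=cv2.undistortPoints(np.array(uv,float).reshape(-1,1,2),K,np.array(c['D'],float)).reshape(-1,2)
    R=cv2.Rodrigues(np.array(c['rvec'],float))[0];t=np.array(c['tvec'],float).ravel()
    o=-R.T@t; d=np.c_[n,np.ones(len(n))]@R
    return o+d*((z-o[2])/d[:,2])[:,None]
def save(c,name): cv2.imwrite('pics/'+name,c['frame'][:,:,::-1])
E
python3 - <<'E'
from h import *
o=observe(); print({k:np.round(v,3) for k,v in o.items()})
try: print('nose',nose_length)
except Exception as e: print(e)
for n in ['scene','top']:
    c=capture(n); save(c,n+'0.png')
    for l in ['crate_p','crate_p_heel','crate_p_back_rim','crate_q_back_rim','line','objective','lens_tube','oil_bottle','slide_box','driver','post_clamp','retainer']:
        for d in trace(c,l)[:3]:
            m=d['mask']; print(n,l,round(d['confidence'],2),np.round(d['xy'],1),m.sum(),np.round(back(c,[d['xy']],0)[0],3))
E
```

```text
{'clock': np.float64(0.0), 'qpos': array([-1.29 ,  0.334,  0.04 ,  1.466, -0.013,  1.343, -0.059]), 'joint_velocities': array([ 0.001,  0.   , -0.002,  0.   ,  0.   , -0.001,  0.001]), 'joint_efforts': array([ 0.0000e+00, -6.5635e+01,  1.3350e+00, -4.0381e+01, -6.0000e-02,
        4.5000e-02,  0.0000e+00]), 'ee_pos': array([0.241, 0.603, 0.247]), 'eef_rot': array([ 0.189,  0.982, -0.001, -0.   ]), 'wrist_force': array([ 0.93 ,  0.562, -0.169]), 'wrist_torque': array([-0.005, -0.023, -0.015]), 'gripper_force': np.float64(0.0), 'gripper_width': np.float64(0.087)}
nose 0.025
scene crate_p 0.98 [356.9 259.9] 2816 [0.581 0.175 0.   ]
scene crate_p 0.56 [239.1 203. ] 2081 [ 0.575 -0.212  0.   ]
scene crate_p_heel 0.95 [241.2 203.3] 2049 [ 0.573 -0.207 -0.   ]
scene crate_p_back_rim 0.64 [243.5 202.4] 2079 [ 0.565 -0.205  0.   ]
scene crate_q_back_rim 0.81 [355.6 257.6] 2759 [0.575 0.168 0.   ]
scene line 0.78 [296.7 273.1] 2512 [0.71  0.089 0.   ]
scene objective 0.54 [436.2 303.6] 310 [0.6  0.39 0.  ]
scene objective 0.5 [293.5 228.2] 200 [ 0.574 -0.022  0.   ]
scene lens_tube 0.61 [331.1
[... 507 characters left out ...]
  0.   ]
top crate_p_back_rim 0.78 [315.3 207.2] 950 [ 0.641 -0.156  0.   ]
top crate_q_back_rim 0.7 [205.9 211. ] 952 [0.637 0.214 0.   ]
top line 0.71 [270.7 190. ] 1646 [ 0.703 -0.006  0.   ]
top line 0.63 [399.7 277. ] 802 [ 0.399 -0.429  0.   ]
top line 0.19 [153.4 218.2] 100 [0.617 0.392 0.   ]
top objective 0.44 [269.4 217.5] 68 [0.609 0.    0.   ]
top lens_tube 0.65 [266.6 265.5] 72 [0.449 0.013 0.   ]
top slide_box 0.75 [400.9 274.3] 823 [ 0.408 -0.433  0.   ]
top slide_box 0.68 [318.3 210.2] 997 [ 0.63  -0.166  0.   ]
top driver 0.8 [398.1 209.7] 269 [ 0.625 -0.437  0.   ]
top post_clamp 0.49 [266.2 163.7] 114 [0.795 0.007 0.   ]
top retainer 0.46 [155. 284.] 68 [0.397 0.385 0.   ]
```

```bash
python3 - <<'E'
import cv2
a=cv2.imread('pics/top0.png')[140:300,140:420]; cv2.imwrite('pics/t0.png',cv2.resize(a,None,fx=2.8,fy=2.8,interpolation=cv2.INTER_CUBIC))
a=cv2.imread('pics/scene0.png')[140:350,180:500]; cv2.imwrite('pics/s0.png',cv2.resize(a,None,fx=2.5,fy=2.5,interpolation=cv2.INTER_CUBIC))
E
```

```text
(no output)
```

View pics/t0.png

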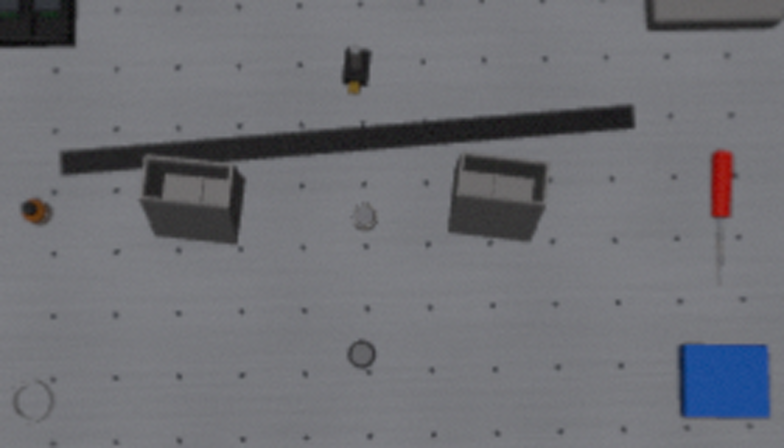

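View pics/s0.png

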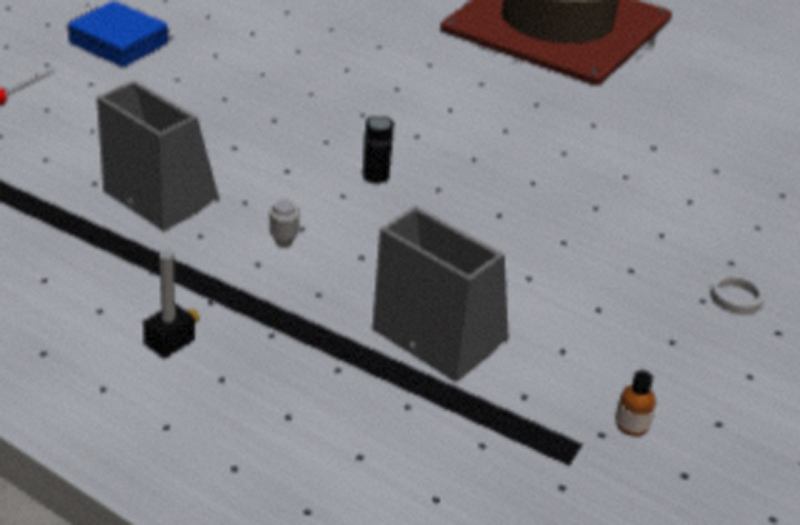

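```bash
cat >> h.py <<'E'
from scipy.optimize import minimize
UP=np.array([[x,y,z] for y in(-.05,.05) for x,z in((-.04,0),(.04,0),(.04,.12),(-.01,.12))])
def pts(p,th=0):  # p: heel-mid x,y,yaw ; th tip angle
    q=UP+[.04,0,0]; x=q[:,0]*np.cos(th)-q[:,2]*np.sin(th); z=q[:,0]*np.sin(th)+q[:,2]*np.cos(th)
    c,s=np.cos(p[2]),np.sin(p[2]); return np.c_[p[0]+c*x-s*q[:,1],p[1]+s*x+c*q[:,1],z]
def fit(views,p0,th=0):
    S=4
    def cost(p):
        t=0
        for c,m in views:
            h=cv2.convexHull(proj(c,pts(p,th)).astype(np.float32))
            a=np.zeros(m.shape,np.uint8); cv2.fillPoly(a,[np.round(h*16).astype(np.int32)],1,shift=4)
            a=a>0; t+=1-(a&m).sum()/(a|m).sum()
        return t
    best=None
    for y in(-.15,0,.15):
        r=minimize(cost,[p0[0],p0[1],y],method='Nelder-Mead',options=dict(initial_simplex=[[p0[0],p0[1],y],[p0[0]+.02,p0[1],y],[p0[0],p0[1]+.02,y],[p0[0],p0[1],y+.1]],xatol=2e-4,fatol=1e-4))
        if best is None or r.fun<best.fun: best=r
    return best.x,best.fun
def line_fit(c):
    for d in trace(c,'line'):
        if d['mask'].sum()>800:
            ys,xs=np.nonzero(d['mask']); P=back(c,np.c_[xs,ys],0)[:,:2]; k=np.abs(P[:,1])<.36; P=P[k]
            a=np.polyfit(P[:,1],P[:,0],1)
            r=P[:,0]-np.polyval(a,P[:,1]); a=np.polyfit(P[abs(r)<.03,1],P[abs(r)<.03,0],1); return a,np.std(P[:,0]-np.polyval(a,P[:,1])),P[:,1].min(),P[:,1].max()
E
python3 - <<'E'
from h import *
cs={n:capture(n) for n in('scene','top')}
for n in cs: print(n,line_fit(cs[n]))
T={n:[d for l in('crate_p','crate_p_heel','crate_q_back_rim') for d in trace(cs[n],l)] for n in cs}
for sy in(.18,-.18):
    v=[]
    for n in cs:
        e=proj(cs[n],pts([.57,sy,0])).mean(0)
        ds=[d for d in T[n] if np.hypot(*(d['xy']-e))<35 and d['confidence']>.4]
        m=sum(d['mask'].astype(int) for d in ds); m=m>len(ds)/2; v.append((cs[n],m)); print(n,len(ds),m.sum())
    print(sy,'both',fit(v,[.57,sy]),'sep',[fit([w],[.57,sy]) for w in v])
E
```

```text
scene (array([-0.05852615,  0.70460653]), np.float64(0.00879976569466432), np.float64(-0.33262570051419693), np.float64(0.35982188727356856))
top (array([-0.05746879,  0.70724744]), np.float64(0.008264214100642882), np.float64(-0.3295403878583995), np.float64(0.3570012175949924))
scene 2 2677
top 3 989
0.18 both (array([ 0.58543592,  0.20100845, -0.10664599]), np.float64(0.12874272766081474)) sep [(array([ 0.58456737,  0.20089638, -0.14083701]), np.float64(0.05427456544874065)), (array([ 0.58763133,  0.19987804, -0.05251172]), np.float64(0.06166982922201136))]
scene 2 2058
top 2 949
-0.18 both (array([ 0.58178281, -0.14885535, -0.13671043]), np.float64(0.09820197508475181)) sep [(array([ 0.57937397, -0.15038513, -0.14536108]), np.float64(0.02991452991452992)), (array([ 0.58140355, -0.15077884, -0.1339953 ]), np.float64(0.06869479882237484))]
```

Call:
carry_out(rows=[0.7, -0.65, 0, 0.6, 60, 0.7, -0.65, 0, 0.6, 60, 0.7, -0.65, 0, 0.6, 60, 0.7, -0.65, 0, 0.6, 60, 0.7, -0.65, 0, 0.6, 60])

```text
clock: 2.22
ee_pos: [0.3821, 0.4723, 0.2478]
eef_rot: [0.058, 0.998, 0.0, 0.0]
wrist_force: [0.9, 0.5, 0.4]
gripper_width: 0.0617
gripper_force: 0.0
```

Call:
carry_out(rows=[0.7, -0.65, 0, 0, 60, 0.7, -0.65, 0, 0, 60, 0.7, -0.65, 0, 0, 60, 0.7, -0.65, 0, 0, 60, 0.7, -0.65, 0, 0, 60])

```text
clock: 2.63
ee_pos: [0.5221, 0.3422, 0.2478]
eef_rot: [0.059, 0.998, 0.0, 0.0]
wrist_force: [0.8, 0.5, 0.2]
gripper_width: 0.0524
gripper_force: 0.0
```

Call:
carry_out(rows=[0.7, -0.65, 0, 0, 60, 0.7, -0.65, 0, 0, 60, 0.7, -0.65, 0, 0, 60, 0.7, -0.65, 0, 0, 60, 0.7, -0.65, 0, 0, 60])

```text
clock: 3.05
ee_pos: [0.6621, 0.2123, 0.2477]
eef_rot: [0.059, 0.998, 0.0, 0.0]
wrist_force: [0.6, 1.0, -0.6]
gripper_width: 0.0521
gripper_force: 0.0
```

Call:
carry_out(rows=[0.8, -0.5, 0, 0, 60, 0.3, -0.1, -0.6, 0, 60, 0, 0, -1, 0, 60, 0, 0, -1, 0, 60, 0, 0, -0.35, 0, 60])

```text
clock: 3.47
ee_pos: [0.7022, 0.1888, 0.1229]
eef_rot: [0.059, 0.998, -0.001, -0.004]
wrist_force: [-1.6, -0.1, -2.0]
gripper_width: 0.0521
gripper_force: 0.0
```

Call:
carry_out(rows=[-0.25, 0.03, 0, 0, 60, -0.2, 0.03, 0, 0, 60, -0.2, 0.03, 0, 0, 60, -0.2, 0.02, 0, 0, 60, -0.2, 0.02, 0, 0, 60])

```text
clock: 3.88
ee_pos: [0.6636, 0.1954, 0.1319]
eef_rot: [0.059, 0.998, 0.001, 0.002]
wrist_force: [1.4, -0.4, 2.7]
gripper_width: 0.0517
gripper_force: 1.2
```

```bash
python3 - <<'E'
from h import *
a=capture('scene'); save(a,'s1.png'); o=observe(); print(o['ee_pos'],o['wrist_force'])
cv2.imwrite('pics/s1c.png',cv2.resize(a['frame'][120:350,180:500,::-1],None,fx=2.4,fy=2.4))
E
```

```text
[0.66201292 0.19578339 0.13150423] [1.00567109 1.25595841 0.42908392]
```

View pics/s1c.png

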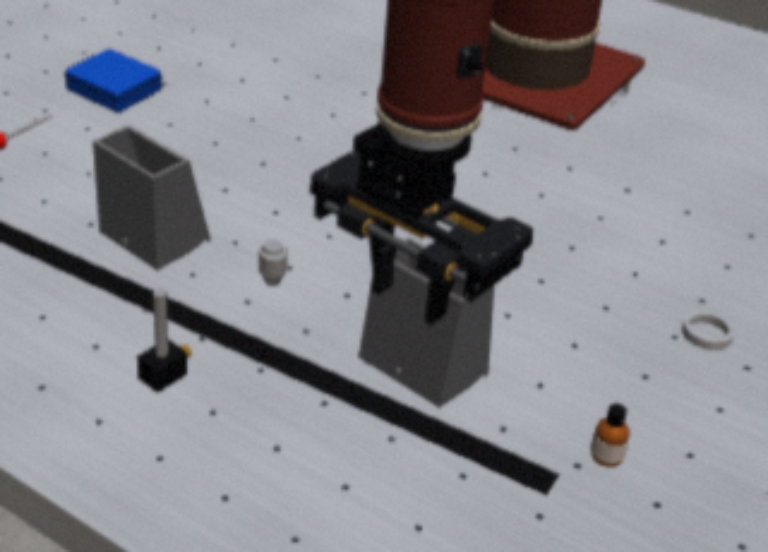

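Call:
carry_out(rows=[-0.25, 0.03, 0.1, 0, 60, -0.25, 0.03, 0.1, 0, 60, -0.25, 0.03, 0.1, 0, 60, -0.25, 0.03, 0.05, 0, 60, -0.2, 0.02, 0.05, 0, 60])

```text
clock: 4.35
ee_pos: [0.6135, 0.2008, 0.1459]
eef_rot: [0.059, 0.998, 0.0, -0.0]
wrist_force: [0.4, -0.3, 0.0]
gripper_width: 0.052
gripper_force: 0.2
```

Call:
carry_out(rows=[-0.2, 0.02, 0, 0, 60, -0.2, 0.02, 0, 0, 60, -0.2, 0.02, 0, 0, 60, -0.2, 0.02, 0, 0, 60, -0.2, 0.02, 0, 0, 60])

```text
clock: 4.77
ee_pos: [0.574, 0.2044, 0.1452]
eef_rot: [0.059, 0.998, -0.0, -0.0]
wrist_force: [0.0, -0.1, 0.4]
gripper_width: 0.0524
gripper_force: 0.0
```

```bash
python3 - <<'E'
from h import *
a=capture('scene'); save(a,'s2.png'); o=observe(); print(o['ee_pos'],o['wrist_force'])
cv2.imwrite('pics/s2c.png',cv2.resize(a['frame'][120:350,180:500,::-1],None,fx=2.4,fy=2.4))
E
```

```text
[0.57277206 0.20486597 0.14521517] [-0.77951644  0.96978779  0.40221863]
```

View pics/s2c.png

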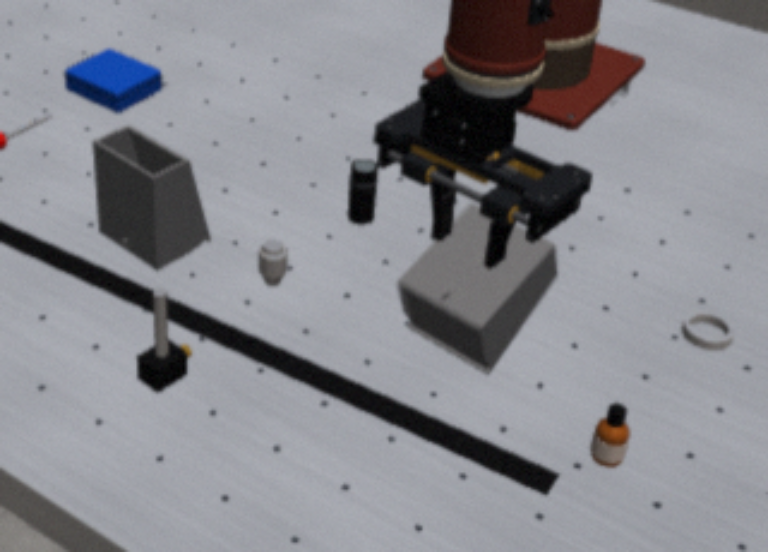

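Call:
carry_out(rows=[0, 0, 0.9, 0, 60, 0.3, -0.8, 0.4, 0, 60, 0.35, -0.9, 0, 0, 60, 0.35, -0.9, 0, 0, 60, 0.35, -0.9, 0, 0, 60])

```text
clock: 5.23
ee_pos: [0.6295, 0.0631, 0.1981]
eef_rot: [0.059, 0.998, 0.0, 0.001]
wrist_force: [0.6, -0.4, 0.1]
gripper_width: 0.0521
gripper_force: 0.0
```

Call:
carry_out(rows=[0.35, -0.9, 0, -0.3, 60, 0.35, -0.9, 0, 0, 60, 0.35, -0.9, 0, 0, 60, 0.35, -0.9, 0, 0, 60, 0.35, -0.9, 0, 0, 60])

```text
clock: 5.65
ee_pos: [0.6993, -0.1172, 0.1974]
eef_rot: [0.072, 0.997, 0.0, -0.0]
wrist_force: [0.5, 0.5, -0.5]
gripper_width: 0.0525
gripper_force: 0.0
```

```bash
python3 - <<'E'
from h import *
o=observe(); print(o['ee_pos'],o['eef_rot'])
for n in('scene','top'):
    a=capture(n); save(a,n+'3.png')
    for l in('stamp','crate_p','line'):
        for d in trace(a,l): print(n,l,round(d['confidence'],2),d['xy'],d['mask'].sum())
E
```

```text
[ 0.69932859 -0.11721761  0.19740625] [ 7.18982589e-02  9.97411971e-01  4.91494884e-06 -3.63595393e-05]
scene stamp 0.58 [242.6, 204.9] 1994
scene crate_p 0.82 [385.3, 247.9] 2510
scene crate_p 0.61 [239.8, 204.2] 1979
scene line 0.65 [297.7, 271.6] 2461
scene line 0.41 [291.8, 228.4] 177
top crate_p 0.64 [334.4, 210.3] 64
top crate_p 0.59 [205.0, 243.8] 1382
top line 0.78 [232.3, 193.5] 1354
```

Call:
carry_out(rows=[0, -0.9, 0, 0, 60, 0, -0.3, -0.8, 0, 60, 0, 0, -0.85, 0, 60, -0.25, 0.03, 0, 0, 60, -0.2, 0.03, 0, 0, 60])

```text
clock: 6.47
ee_pos: [0.6793, -0.1595, 0.129]
eef_rot: [0.071, 0.997, 0.0, -0.002]
wrist_force: [0.5, -0.1, 0.6]
gripper_width: 0.0523
gripper_force: 0.0
```

Call:
carry_out(rows=[-0.2, 0.03, 0, 0, 60, -0.2, 0.03, 0, 0, 60, -0.2, 0.03, 0, 0, 60, -0.25, 0.03, 0.1, 0, 60, -0.25, 0.03, 0.1, 0, 60])

```text
clock: 6.88
ee_pos: [0.6366, -0.1547, 0.1408]
eef_rot: [0.072, 0.997, 0.0, 0.001]
wrist_force: [1.7, 0.3, 2.8]
gripper_width: 0.0524
gripper_force: 0.9
```

Call:
carry_out(rows=[-0.25, 0.03, 0.1, 0, 60, -0.25, 0.03, 0.05, 0, 60, -0.2, 0.03, 0.05, 0, 60, -0.2, 0.03, 0, 0, 60, -0.2, 0.03, 0, 0, 60])

```text
clock: 7.3
ee_pos: [0.5919, -0.1491, 0.1475]
eef_rot: [0.072, 0.997, -0.0, -0.0]
wrist_force: [-0.3, 0.4, 0.4]
gripper_width: 0.0522
gripper_force: 0.0
```

Call:
carry_out(rows=[-0.2, 0.03, 0, 0, 60, -0.2, 0.03, 0, 0, 60, -0.2, 0.03, 0, 0, 60, -0.1, 0.01, 0, 0, 60, 0, 0, 0.8, 0, 60])

```text
clock: 7.72
ee_pos: [0.5609, -0.1442, 0.1745]
eef_rot: [0.072, 0.997, 0.0, -0.005]
wrist_force: [0.3, -0.2, -0.2]
gripper_width: 0.0522
gripper_force: 0.0
```

```bash
python3 - <<'E'
from h import *
o=observe(); print(o['ee_pos'])
for n in('scene','top'):
    a=capture(n); save(a,n+'4.png')
    for l in('stamp','crate_p','crate_q'):
        for d in trace(a,l): print(n,l,round(d['confidence'],2),d['xy'],d['mask'].sum())
    if n=='scene': cv2.imwrite('pics/s4c.png',cv2.resize(a['frame'][120:350,180:500,::-1],None,fx=2.4,fy=2.4))
E
```

```text
[ 0.56091902 -0.14418688  0.17445208]
scene stamp 0.88 [272.7, 193.7] 1891
scene crate_p 0.73 [381.8, 247.7] 2608
scene crate_p 0.69 [271.8, 195.4] 1883
scene crate_q 0.73 [381.8, 247.7] 2608
scene crate_q 0.69 [271.8, 195.4] 1883
top stamp 0.49 [297.9, 247.0] 196
top crate_p 0.97 [203.9, 245.6] 1338
top crate_p 0.48 [299.1, 246.7] 173
top crate_p 0.32 [251.8, 190.6] 1764
top crate_q 0.97 [203.9, 245.6] 1338
top crate_q 0.48 [299.1, 246.7] 173
top crate_q 0.32 [251.8, 190.6] 1764
```

View pics/s4c.png

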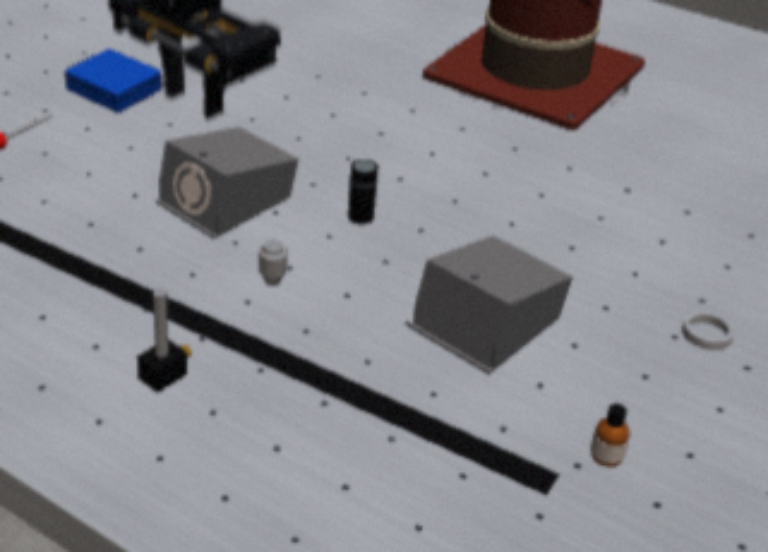

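Call:
carry_out(rows=[-0.8, 0.1, 0, 0, 60, -0.8, 0.1, 0, 0, 60, -0.8, 0.1, 0, 0, 60, -0.8, 0.1, 0, 0, 60, -0.7, 0.1, 0, 0, 60])

```text
clock: 8.53
ee_pos: [0.4067, -0.125, 0.1786]
eef_rot: [0.072, 0.997, -0.0, -0.001]
wrist_force: [0.9, 0.6, 0.6]
gripper_width: 0.0517
gripper_force: 0.0
```

```bash
cat > f.py <<'E'
from h import *
import sys
o=observe(); print(o['clock'],o['ee_pos'],o['wrist_force'])
TH=1.82
for i in range(2):
    c={n:capture(n) for n in('scene','top')}
    for sy in((.2,-.15)):
        v=[]
        for n in c:
            e=proj(c[n],pts([float(sys.argv[1]) if sy<0 else .58,sy,0],TH)).mean(0)
            ds=[d for l in('crate_p','crate_q_back_rim') for d in trace(c[n],l) if np.hypot(*(d['xy']-e))<25 and d['confidence']>.4]
            if ds: v.append((c[n],sum(d['mask'].astype(int) for d in ds)>len(ds)/2))
        x0=float(sys.argv[1]) if sy<0 else .58
        print(sy,[ (w[1].sum(),)+fit([w],[x0,sy],TH) for w in v],'both',fit(v,[x0,sy],TH) if len(v)>1 else '')
    print([line_fit(c[n]) for n in c])
    if sys.argv[2:]: cv2.imwrite('pics/'+sys.argv[2],np.hstack([cv2.resize(c['scene']['frame'][150:330,180:380,::-1],(400,360)),cv2.resize(c['top']['frame'][150:330,180:380,::-1],(400,360))]))
E
python3 f.py .58
```

```text
8.5333 [ 0.40672142 -0.12500993  0.17860268] [0.87414978 0.5935639  0.55587043]
0.2 [(np.int64(2530), array([ 0.58473993,  0.20238445, -0.12815282]), np.float64(0.029013539651837505)), (np.int64(1330), array([ 0.58907157,  0.20272343, -0.11217317]), np.float64(0.0640394088669951))] both (array([ 0.58687268,  0.20563957, -0.08110239]), np.float64(0.09108940535714871))
-0.15 [(np.int64(1995), array([ 0.57520463, -0.15208447, -0.16750489]), np.float64(0.023267326732673288)), (np.int64(1151), array([ 0.58, -0.15, -0.15]), np.float64(0.14179104477611937))] both (array([ 0.57860025, -0.14829252, -0.12099163]), np.float64(0.1826376168900029))
[(array([-0.05623636,  0.70407696]), np.float64(0.008469945121126452), np.float64(-0.33193469991801894), np.float64(0.35982188727356856)), (array([-0.05809142,  0.70704073]), np.float64(0.008420116796247944), np.float64(-0.3295403878583995), np.float64(0.3570012175949924))]
0.2 [(np.int64(2454), array([ 0.58249931,  0.20241197, -0.11575898]), np.float64(0.04148727984344425)), (np.int64(1329), array([ 0.58824985,  0.20281475, -0.11833151]), np.float64(0.05409252669039144))] both (array([ 0.5874491 ,  0.20264592, -0.12634154]), np.float64(0.12242671159774399))
-0.15 [(np.int64(1918), array([ 0.5766777 , -0.14769082, -0.12007283]), np.float64(0.038267875125881146)), (np.int64(1071), array([ 0.58376063, -0.15131773, -0.1540578 ]), np.float64(0.20842572062084253))] both (array([ 0.57778365, -0.1488409 , -0.14475268]), np.float64(0.2649463152757442))
[(array([-0.05720533,  0.70396983]), np.float64(0.00922925272587023), np.float64(-0.33698872509027633), np.float64(0.35982188727356856)), (array([-0.05871285,  0.70672995]), np.float64(0.008781746037442695), np.float64(-0.3326060183728839), np.float64(0.3570012175949924))]
```

Call:
carry_out(rows=[0, 0, -0.9, 0, 75, 0, 0, -0.9, 0, 75, 0, 0, -0.8, 0, 75, 0, 0, -0.5, 0, 75, 0, 0, -0.2, 0, 75])

```text
clock: 10.15
ee_pos: [0.4071, -0.1249, 0.0449]
eef_rot: [0.072, 0.997, -0.0, -0.002]
wrist_force: [-0.8, 0.6, 0.8]
gripper_width: 0.0644
gripper_force: 0.0
```

Call:
carry_out(rows=[0.25, -0.03, 0, 0, 75, 0.2, -0.03, 0, 0, 75, 0.2, -0.03, 0, 0, 75, 0.2, -0.03, 0, 0, 75, 0.15, -0.02, 0, 0, 75])

```text
clock: 10.57
ee_pos: [0.4505, -0.1309, 0.0485]
eef_rot: [0.072, 0.997, 0.0, 0.0]
wrist_force: [-5.3, 1.5, 4.1]
gripper_width: 0.0652
gripper_force: 2.4
```

```bash
python3 f.py .58 s5.png | grep -v "^0.2"
```

```text
10.5667 [ 0.45049219 -0.13086835  0.04853322] [-5.3358314   1.47766577  4.05816979]
-0.15 [(np.int64(1854), array([ 0.59272508, -0.14766726, -0.06795576]), np.float64(0.058464667005592275)), (np.int64(746), array([ 0.61291667, -0.15930556, -0.20486111]), np.float64(0.4298850574712644))] both (array([ 0.59661398, -0.1484343 , -0.08832797]), np.float64(0.533201680418202))
[(array([-0.05515888,  0.70427755]), np.float64(0.009525818027406182), np.float64(-0.32979742825747305), np.float64(0.35982188727356856)), (array([-0.05697814,  0.7069991 ]), np.float64(0.008613704431964027), np.float64(-0.33242385175443967), np.float64(0.3570012175949924))]
-0.15 [(np.int64(1906), array([ 0.59728845, -0.15027585, -0.12424018]), np.float64(0.05294705294705293)), (np.int64(711), array([ 0.60337963, -0.15520062, -0.19853395]), np.float64(0.454336147352264))] both (array([ 0.59784246, -0.14989171, -0.11514565]), np.float64(0.52434872639829))
[(array([-0.05684888,  0.70438848]), np.float64(0.009677372570506507), np.float64(-0.3355262258303726), np.float64(0.35982188727356856)), (array([-0.05789761,  0.70717334]), np.float64(0.008505339899725711), np.float64(-0.3295403878583995), np.float64(0.3570012175949924))]
```

View pics/s5.png

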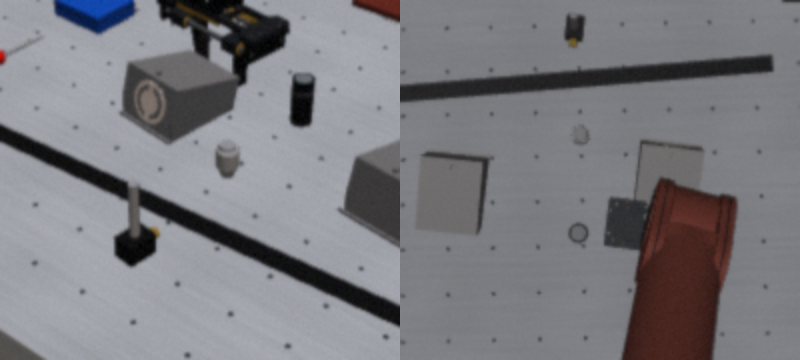

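Call:
carry_out(rows=[0.25, -0.03, 0, 0.3, 75, 0.3, -0.03, 0, 0.3, 75, 0.3, -0.02, 0, 0.3, 75, 0.3, -0.02, 0, 0.3, 75, 0.3, -0.01, 0, 0.3, 75])

```text
clock: 12.18
ee_pos: [0.5067, -0.1353, 0.0472]
eef_rot: [0.006, 1.0, 0.0, -0.001]
wrist_force: [-2.3, -1.0, 0.4]
gripper_width: 0.0654
gripper_force: 1.4
```

Call:
carry_out(rows=[0.25, 0, 0, 0.3, 75, 0.25, 0, 0, 0.3, 75, 0.2, 0, 0, 0.2, 75, 0.1, 0, 0, 0, 75, 0, 0, 0, 0, 75])

```text
clock: 12.6
ee_pos: [0.5396, -0.135, 0.0474]
eef_rot: [-0.028, 1.0, -0.0, 0.0]
wrist_force: [0.6, 0.1, -0.5]
gripper_width: 0.0652
gripper_force: 0.0
```

```bash
python3 f.py .68 s6.png | grep -v "^0.2"
```

```text
12.6 [ 0.53957834 -0.13500791  0.04739498] [ 0.58140383  0.06294948 -0.48687003]
-0.15 [(np.int64(2081), array([ 0.68093911, -0.12593381,  0.07721032]), np.float64(0.05224564619615035)), (np.int64(558), array([ 0.70780607, -0.13699162, -0.22354015]), np.float64(0.5522875816993464))] both (array([ 0.68596128, -0.12527629,  0.06733805]), np.float64(0.6248704936632044))
[(array([-0.05705213,  0.70442612]), np.float64(0.00894630793188246), np.float64(-0.33407190734028525), np.float64(0.35982188727356856)), (array([-0.05843319,  0.70699457]), np.float64(0.008984846849523387), np.float64(-0.3327884156002564), np.float64(0.3570012175949924))]
-0.15 [(np.int64(2080), array([ 0.68252593, -0.12635285,  0.09572267]), np.float64(0.046394120349104284)), (np.int64(582), array([ 0.70780441, -0.1369915 , -0.22353731]), np.float64(0.5350734094616639))] both (array([ 0.68581112, -0.12529748,  0.07964831]), np.float64(0.6102781617862678))
[(array([-0.05709714,  0.70427959]), np.float64(0.008339664216672515), np.float64(-0.33766925433378703), np.float64(0.35982188727356856)), (array([-0.05911812,  0.70691558]), np.float64(0.009004273759554288), np.float64(-0.32972217538299925), np.float64(0.3570012175949924))]
```

View pics/s6.png

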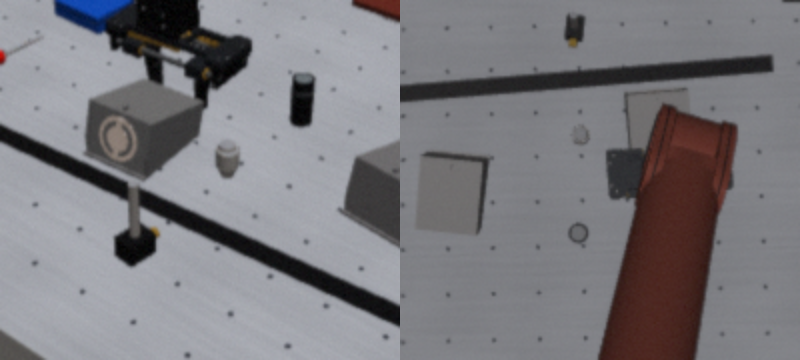

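Call:
carry_out(rows=[0.2, 0.01, 0, 0, 75, 0.2, 0.01, 0, 0, 75, 0.16, 0.01, 0, 0, 75, 0.1, 0.01, 0, 0, 75, 0.06, 0, 0, 0, 75])

```text
clock: 14.22
ee_pos: [0.5685, -0.1333, 0.0474]
eef_rot: [-0.028, 1.0, -0.0, -0.0]
wrist_force: [-3.5, 0.7, 1.0]
gripper_width: 0.0654
gripper_force: 1.6
```

Call:
carry_out(rows=[0, 0, 0, 0, 75, -0.3, 0, 0, 0, 75, -0.6, 0, 0.2, 0, 75, -0.3, 0, 0.8, 0, 75, 0, 0, 0.9, 0, 75])

```text
clock: 14.63
ee_pos: [0.5158, -0.1337, 0.1223]
eef_rot: [-0.028, 1.0, 0.0, -0.003]
wrist_force: [1.1, 0.3, -0.2]
gripper_width: 0.0655
gripper_force: 0.0
```

Call:
carry_out(rows=[0, 0, 0.9, 0, 75, -0.4, -0.5, 0.5, 0, 75, -0.5, -0.7, 0, 0, 75, -0.4, -0.7, 0, 0, 75, 0, -0.8, 0, 0, 75])

```text
clock: 15.05
ee_pos: [0.4657, -0.2425, 0.1805]
eef_rot: [-0.028, 1.0, 0.0, 0.001]
wrist_force: [1.2, -0.1, -0.1]
gripper_width: 0.0653
gripper_force: 0.0
```

```bash
python3 f.py .71 s7.png
```

```text
15.05 [ 0.46574534 -0.24248774  0.18051794] [ 1.22447962 -0.08641018 -0.07774836]
0.2 [(np.int64(2468), array([ 0.58630515,  0.2041054 , -0.11531375]), np.float64(0.040202966432474674)), (np.int64(1308), array([ 0.58796466,  0.20656751, -0.05752555]), np.float64(0.0650464617583989))] both (array([ 0.58628617,  0.20538082, -0.09279421]), np.float64(0.12059660279474527))
-0.15 [(np.int64(1190), array([ 0.71613311, -0.12107952,  0.10344829]), np.float64(0.08009331259720065))] both 
[(array([-0.06031729,  0.70506369]), np.float64(0.009047763174684113), np.float64(-0.33407190734028525), np.float64(0.35982188727356856)), (array([-0.06133771,  0.70788295]), np.float64(0.008396495551431108), np.float64(-0.3327884156002564), np.float64(0.3570012175949924))]
0.2 [(np.int64(2528), array([ 0.58355805,  0.20360019, -0.11073854]), np.float64(0.028538372541457746)), (np.int64(1271), array([ 0.58860784,  0.20270215, -0.12979318]), np.float64(0.09601706970128021))] both (array([ 0.58428676,  0.20269223, -0.11832768]), np.float64(0.1333805265474114))
-0.15 [(np.int64(2234), array([ 0.7123393 , -0.12547976,  0.06118526]), np.float64(0.03437771975630988)), (np.int64(1168), array([ 0.71543683, -0.12516428,  0.04527678]), np.float64(0.0810385523210071))] both (array([ 0.71443619, -0.12812764,  0.02626164]), np.float64(0.14396088988051925))
[(array([-0.06039636,  0.70532685]), np.float64(0.008766489188484517), np.float64(-0.3355262258303726), np.float64(0.35982188727356856)), (array([-0.06081404,  0.70809047]), np.float64(0.008561356408231604), np.float64(-0.3326060183728839), np.float64(0.3570012175949924))]
```

View pics/s7.png

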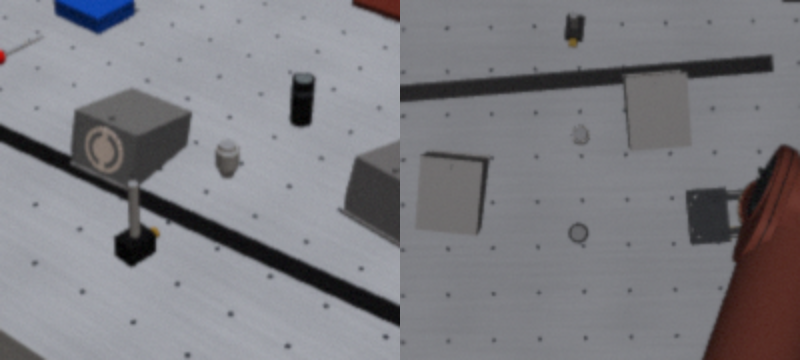

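```bash
python3 -c "
from station import *
print(hand_in())"
```

```text
the job is handed in; nothing more can be done
None
```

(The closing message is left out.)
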